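# Walk the cylinder head round to the drilling fence

### The arm

A 6-joint arm with a two-finger parallel gripper is mounted at the origin on the work surface. World frame = base frame: x ahead of the robot, y to its left, z up, the work surface at z = 0. Lengths are in m, angles in rad, forces in N, time in s.
With the tool pointing down it reaches from about 0.25 to 0.775 m from the base axis. Payload 4 kg.
Tool frame: the origin (TCP) lies at the centre of the arm's flange, where the gripper is bolted on; the fingertips stand 199 mm ahead of it and the grasp point (between the pads) lies 180 mm ahead of it; z points along the fingers, y is the direction in which the jaws open and shut (so a half turn about z gives the same grasp; the last joint's range is limited). The gripper opens to 94 mm and grips with 3 to 60 N. Pads are 16 mm wide; open, the fingers measure 119 mm over their backs; the gripper's body (75 mm by 177 mm) begins 78 mm behind the grasp point.
Start: joints at [1.132, 0.087, 1.371, -0, 1.684, -0.103], TCP at [0.181, 0.519, 0.405] pointing down, gripper open.
Joint ranges: [-3.1, 3.1], [-0.76, 2.03], [0.27, 2.55], [-1.08, 4.22], [0.17, 2.65], [-2.57, 2.57]. Speed limits (rad/s): [2.79, 2.79, 3.14, 3.14, 3.14, 3.14].

### API

Orientations are given as [roll, pitch, yaw] about the fixed x, y, z axes, in that order (R = Rz(yaw) Ry(pitch) Rx(roll)).
In Python, from station import read_state, camera, camera_model, finish_job, look_for, cut_out, mark_of gives the robot as it stands.
- The arm moves only by the shell command python3 -m inch 'ROWS' [FORCE]. ROWS is JSON, a list of rows, each an object of numbers: "tx", "ty", "tz": the shift along the tool's x, y, z in cm; "wx", "wy", "wz": the turn, a rotation vector about the tool's x, y, z in rad; "gripper": the opening, from 0 (shut) to 1 (fully open). In form: [{"tx": .., "ty": .., "tz": .., "wx": .., "wy": .., "wz": .., "gripper": ..}, ...]. A call has 1 to 20 rows; each row shifts and turns the commanded pose from where the row before left it, along the tool's axes as they then stand; what a row does not reach is not made up. A row lasts 1/8 s, in which the tool goes at most 62.5 mm and 10.7 degrees, less where a joint would pass 70% of its speed; a pose out of reach is approached as far as the arm can. A call is refused whole if a number of a shift passes 6.25 or a number of a turn 0.188, either way. A call with a gripper value outside its range is refused whole. The fingers move at their own pace and stop on an object; FORCE is the grip in N (left out, the last holds). Time passes only in rows, so rows that do not move let the fingers close. It gives the time, the measured TCP pose, the force and the opening at its end, in the units of the state.
- read_state(): the state, without advancing time (a new reading comes with each control period).
- camera(name): name is "side" or "top" or "wrist"; returns the picture (480x640x3 uint8, blue, green, red); there is no depth.
- camera_model(name): a dict with "intrinsics" (3x3 intrinsics, pixels), "dist_coeffs" ([k1, k2, p1, p2, k3] as OpenCV has them; the pictures are not rectified), "R" (3x3) and "t" (3): a world point X has camera coordinates R X + t. Camera axes: x right, y down, z forward; pixel columns grow to the right and rows downward; lengths in m; the calibration is good to about 2 mm. A picture is of the moment at which its call begins: read the wrist's pose just before it. camera_model takes no time and is no camera call; for the wrist camera it gives the pose at the moment of the call.
- finish_job(): hands the job in, once; it reports no verdict.
Trained networks look in the newest picture that a camera, given by its name, has taken for a name from the list of things; names that differ only in an ending like _2 or _b are one class to them, and where a whole thing is asked for, a point or a joint stands for the part that bears it (a point fixed in the world has none). Each returns a list of dicts, best first, with "p" (0 to 1); they miss things now and then, are a little off and sometimes report something else, mostly with a low value. They report only what shows in the picture. A call takes as long as a camera call.
- look_for(thing, camera): "xy" ([column, row] as shares, 0 to 1, of the picture: columns of its width, rows of its height, amid what is visible of it).
- cut_out(thing, camera): "region" (480x640 bool, what is visible of it) and "xy" ([column, row] as shares, 0 to 1, of the picture: columns of its width, rows of its height, amid what is visible of it).
- mark_of(thing, camera): "xy" ([column, row] as shares, 0 to 1, of the picture: columns of its width, rows of its height: a listed point, or the origin of a listed thing).
The state is a dict: "t": time; "joints": joint angles; "joint_vel": joint speeds; "joint_torque": joint torques, N m; "ee_pos": TCP position; "eef_rot": TCP orientation; "wrist_force": force on the tool from outside, world axes, zero at the start; "torque": the same for the moment, N m; "width": finger opening in m.
Only numpy, scipy, OpenCV 4.12 (cv2) and the standard library are available. Lean on these libraries where they do the work, as an engineer would, in place of code of your own. Each camera call takes 0.05 s, during which the arm holds its last target.

### The job

Walk the finned cylinder head round on the bench by pushing its corners with the fingertips, until one of its two smooth long faces (either one) stands flat against the steel fence, with the whole of that face backed by the fence and nothing hanging past its ends. Push only: do not lift or tip the head, leave the loose parts and tools around it where they are, and draw the fingers clear when it is done.

Things in the scene. Friction and masses are not known exactly. Their poses are not given: they have to be found in the camera images.
- head: cylinder head: aluminium block, 90 mm along x, 120 along y, 64 tall, 0.7-1 kg, too wide to grip. Long faces (x = +-45 mm) are smooth with a dark round port; short ends (y = +-60 mm) are combs of fins; all four push like flat walls. Origin: centre of underside, z up. Slides with ordinary friction. Starts between robot and fence, long faces turned 40-90 degrees either way from facing the fence.
- fence: fence: fixed steel angle bracket beyond the head. Working face: upright wall 200 mm long, 40 mm tall, looking roughly towards the robot. Origin at the foot of the working face, midway along it; x points level into the fence (away from the head), y along the face (100 mm to each end), z up. The bracket reaches 60 mm behind the face.
- piston: bystander: bare aluminium piston standing upright, 50 mm diameter, 52 mm tall; origin at centre of its underside
- spring: bystander: steel valve spring standing upright, 30 mm diameter, 45 mm tall; origin at centre of its underside
- socket: bystander: steel spanner socket standing upright, 28 mm diameter, 50 mm tall; origin at centre of its underside
- screwdriver: bystander: screwdriver lying on the bench beyond the fence; origin under its middle, x towards the tip
- wrench: bystander: steel wrench lying on the bench to the robot's right; origin under its middle
- grease: bystander: grease can, 70 mm diameter, 85 mm tall, standing to the robot's left; origin at centre of its underside
- drill: bystander: hand drill lying on its side to the left; about 260 mm long, 60 mm tall; origin under the motor housing

How it is judged:
By the outcome, as a careful person would: the job done as asked, in the order asked, and still so for the second after the job is handed in, with the robot touching nothing.
It also fails if it takes over 61 s, if anything falls off the work surface, if the arm or the gripper's body presses on something with over 40 N, if the wrist force passes 120 N, or if a joint passes its speed limit or range.

## Working session

There is one attempt and no reset: what is moved stays moved. The work goes in short steps, Python scripts to look and compute and a shell command to move; the robot and the scene stay as the last step left them, time stands still between calls to the robot, and variables do not carry over. Pictures are saved under pics/ and viewed, and the job is handed in when it is done.

```bash
mkdir -p pics; ls
python3 - <<'E'
from station import *
import cv2
s=read_state();print(s['t'],s['ee_pos'],s['eef_rot'],s['width'])
for n in ['top','side']:
    cv2.imwrite(f'pics/{n}0.png',camera(n)); m=camera_model(n); print(n,m)
E
```

```text
pics
0.0 [0.18119879 0.51917448 0.40352197] [-3.13941764e+00 -1.99821036e-04  2.80580268e+00] 0.09436620181990128
top {'intrinsics': array([[622.4233412 ,   0.        , 317.71337282],
       [  0.        , 622.4233412 , 234.71408443],
       [  0.        ,   0.        ,   1.        ]]), 'dist_coeffs': array([0.07537673, 0.        , 0.        , 0.        , 0.        ]), 'R': array([[-0.01261781, -0.99987028, -0.01001062],
       [-0.98485036,  0.0141586 , -0.17282739],
       [ 0.17294671,  0.00767826, -0.98490125]]), 't': array([0.02203765, 0.58076709, 1.32378594])}
side {'intrinsics': array([[513.57503079,   0.        , 317.46292332],
       [  0.        , 513.57503079, 240.77886264],
       [  0.        ,   0.        ,   1.        ]]), 'dist_coeffs': array([0.01063221, 0.        , 0.        , 0.        , 0.        ]), 'R': array([[ 0.69905089, -0.71506735, -0.00255745],
       [-0.52103177, -0.50690539, -0.6867116 ],
       [ 0.48974866,  0.48137886, -0.72692547]]), 't': array([-0.40988332,  0.3295002 ,  0.83365903])}
```

View pics/top0.png

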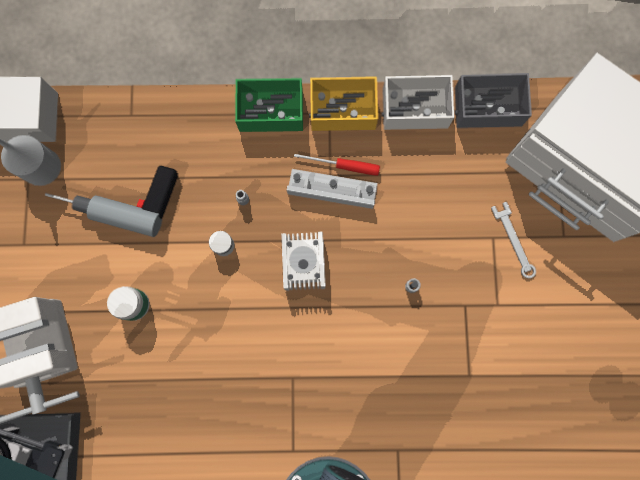

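View pics/side0.png

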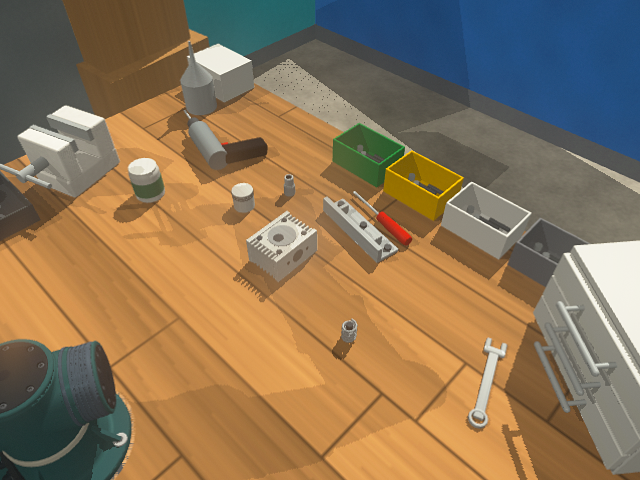

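```bash
cat > h.py <<'E'
import numpy as np,cv2
from station import *
def w(cam,px,z,m=None):
    m=m or camera_model(cam)
    u=cv2.undistortPoints(np.array(px,float).reshape(-1,1,2),m['intrinsics'],m['dist_coeffs']).reshape(-1,2)
    R,t=m['R'],m['t']; C=-R.T@t
    d=np.c_[u,np.ones(len(u))]@R
    z=np.broadcast_to(z,len(u))
    return C+d*((z-C[2])/d[:,2])[:,None]
def proj(cam,P,m=None):
    m=m or camera_model(cam)
    return cv2.projectPoints(np.array(P,float).reshape(-1,1,3),cv2.Rodrigues(m['R'])[0],m['t'],m['intrinsics'],m['dist_coeffs'])[0].reshape(-1,2)
def crop(im,x0,y0,x1,y1,k,name):
    cv2.imwrite('pics/'+name,cv2.resize(im[y0:y1,x0:x1],None,fx=k,fy=k,interpolation=cv2.INTER_CUBIC))
E
python3 - <<'E'
from h import *
im=camera('top'); crop(im,190,140,440,315,3.2,'c1.png')
for th in ['head','fence','piston','spring','socket','screwdriver','grease']:
    r=mark_of(th,'top')[:2]
    for q in r: 
        p=np.array(q['xy'])*[640,480]; print(th,round(q['p'],2),p.round(1),w('top',[p],0)[0].round(4))
for th in ['head','fence']:
    q=cut_out(th,'top')[0]; c,_=cv2.findContours(q['region'].astype(np.uint8),0,1); c=max(c,key=cv2.contourArea)
    print(th,cv2.minAreaRect(c))
E
```

```text
head 0.68 [303.5 259.8] [0.5324 0.0477 0.    ]
fence 0.62 [330.  201.2] [ 0.6681 -0.0148  0.    ]
piston 0.86 [219.2 245.7] [0.5677 0.2398 0.    ]
spring 0.58 [410.4 283.2] [ 0.4761 -0.1926  0.    ]
socket 0.62 [225.5 247.6] [0.5631 0.2255 0.    ]
socket 0.58 [243.2 197.9] [0.6789 0.186  0.    ]
grease 0.77 [132.7 305.3] [0.4356 0.4304 0.    ]
head ((302.9031066894531, 260.3680419921875), (57.12283706665039, 42.1837158203125), 87.39744567871094)
fence ((331.28033447265625, 187.8423614501953), (88.87158203125, 27.685028076171875), 10.885526657104492)
```

View pics/c1.png

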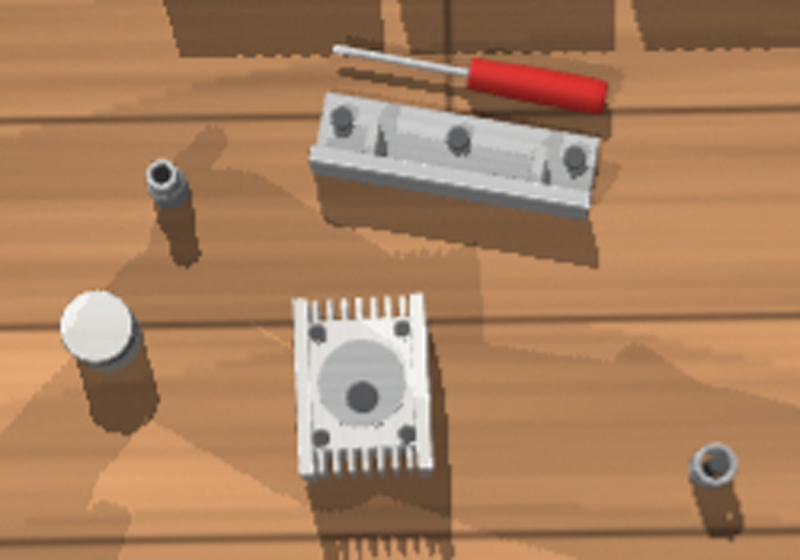

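Run:
```python
from h import *
o=np.array([190,140])
H=w('top',np.array([(293,298),(424,294),(432,472),(300,478)])/3.2+o,.064)
print(H.round(4),H.mean(0)); print(np.linalg.norm(H-np.roll(H,-1,0),axis=1))
F=w('top',np.array([(311,158),(588,209)])/3.2+o,.040);print(F,np.linalg.norm(F[0]-F[1]),F.mean(0),np.degrees(np.arctan2(*(F[0]-F[1])[:2])))
F=w('top',np.array([(315,173),(588,218)])/3.2+o,.0);print(F,np.linalg.norm(F[0]-F[1]),F.mean(0),np.degrees(np.arctan2(*(F[0]-F[1])[:2])))
print(w('top',np.array([(97,327),(162,175),(715,463)])/3.2+o,[.052,.05,.045]).round(4))
```

```text
[[ 5.833e-01  9.320e-02  6.400e-02]
 [ 5.848e-01  3.500e-03  6.400e-02]
 [ 4.631e-01 -1.000e-04  6.400e-02]
 [ 4.603e-01  8.870e-02  6.400e-02]] [0.52287467 0.04632074 0.064     ]
[0.08962286 0.12181424 0.08889623 0.12315899]
[[ 0.68763724  0.08178578  0.04      ]
 [ 0.64795578 -0.11210016  0.04      ]] 0.1979049648514834 [ 0.66779651 -0.01515719  0.04      ] 11.566645653754717
[[ 0.68652607  0.08123127  0.        ]
 [ 0.65025646 -0.11531076  0.        ]] 0.1998605828179163 [ 0.66839127 -0.01703975  0.        ] 10.455661291179652
[[ 0.5672  0.2288  0.052 ]
 [ 0.6744  0.1853  0.05  ]
 [ 0.4685 -0.1929  0.045 ]]
```

```bash
python3 -m inch '[{"wz":-0.0725,"gripper":0},{"wz":-0.0725,"gripper":0},{"tx":-3.0,"ty":-2.8,"gripper":0},{"tx":-3.0,"ty":-2.8,"gripper":0},{"tx":-3.0,"ty":-2.8,"gripper":0},{"tx":-3.0,"ty":-2.8,"gripper":0},{"tx":-3.0,"ty":-2.8,"gripper":0},{"tx":-3.0,"ty":-2.8,"gripper":0},{"tx":-3.0,"ty":-2.8,"gripper":0},{"tx":-3.0,"ty":-2.8,"gripper":0},{"tx":-3.0,"ty":-2.8,"gripper":0},{"tx":-3.0,"ty":-2.8,"gripper":0},{"tx":-3.0,"ty":-2.8,"gripper":0},{"tx":-3.0,"ty":-2.3,"gripper":0},{"gripper":0},{"gripper":0}]'
cat >> h.py <<'E'
FO=np.array([.668,-.016]);n=np.array([.982,-.19]);d=np.array([.19,.982])
def fc(p): p=np.array(p)[...,:2]-FO; return np.stack([p@n,p@d],-1)
E
python3 - <<'E'
from h import *
s=read_state();print(s['t'],s['ee_pos'],s['eef_rot'],s['width'],fc(s['ee_pos']))
cv2.imwrite('pics/w1.png',camera('wrist')); im=camera('top'); cv2.imwrite('pics/t1.png',im)
E
```

```text
0.6 [0.18125412 0.51926838 0.40473776] [3.14143779e+00 1.64021176e-05 2.80575325e+00] 0.09393897599651971 [-0.57968544  0.43315183]invalid input at $[0]: expected keys tx, ty, tz, wx, wy, wz, gripper
```

View pics/w1.png

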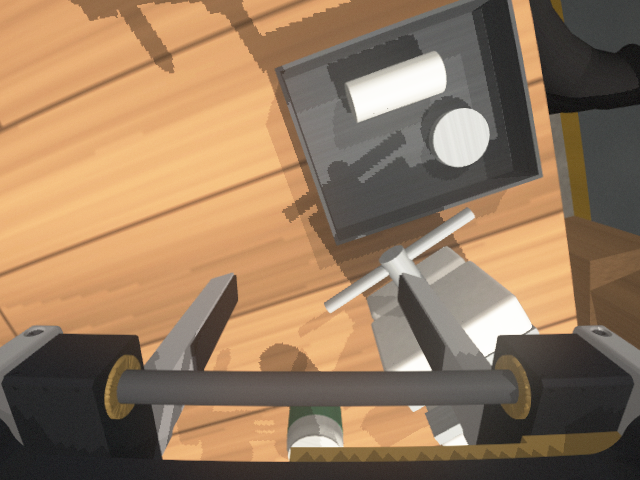

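View pics/t1.png

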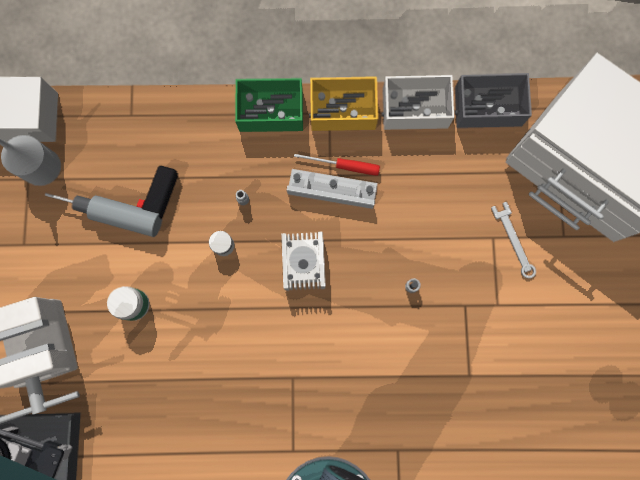

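The first call was refused because every key must be present in each row. The scene is unchanged: head at (303,260), fence at (333,190). I'll send it again with all keys.

```bash
python3 -m inch '[{"tx":0,"ty":0,"tz":0,"wx":0,"wy":0,"wz":-0.0725,"gripper":0},{"tx":0,"ty":0,"tz":0,"wx":0,"wy":0,"wz":-0.0725,"gripper":0},{"tx":-4,"ty":-3.7,"tz":0,"wx":0,"wy":0,"wz":0,"gripper":0},{"tx":-4,"ty":-3.7,"tz":0,"wx":0,"wy":0,"wz":0,"gripper":0},{"tx":-4,"ty":-3.7,"tz":0,"wx":0,"wy":0,"wz":0,"gripper":0},{"tx":-4,"ty":-3.7,"tz":0,"wx":0,"wy":0,"wz":0,"gripper":0},{"tx":-4,"ty":-3.7,"tz":0,"wx":0,"wy":0,"wz":0,"gripper":0},{"tx":-4,"ty":-3.7,"tz":0,"wx":0,"wy":0,"wz":0,"gripper":0},{"tx":-4,"ty":-3.7,"tz":0,"wx":0,"wy":0,"wz":0,"gripper":0},{"tx":-4,"ty":-3.7,"tz":0,"wx":0,"wy":0,"wz":0,"gripper":0},{"tx":-4.4,"ty":-3.3,"tz":0,"wx":0,"wy":0,"wz":0,"gripper":0},{"tx":0,"ty":0,"tz":0,"wx":0,"wy":0,"wz":0,"gripper":0},{"tx":0,"ty":0,"tz":0,"wx":0,"wy":0,"wz":0,"gripper":0}]'
python3 - <<'E'
from h import *
s=read_state();print(s['t'],s['ee_pos'],s['eef_rot'],s['width'],fc(s['ee_pos']))
cv2.imwrite('pics/w2.png',camera('wrist')); im=camera('top'); cv2.imwrite('pics/t2.png',im)
E
```

```text
t: 2.33
ee_pos: [0.4761, 0.1274, 0.4046]
eef_rot: [3.141, -0.001, 2.95]
wrist_force: [-0.7, -0.5, 0.5]
width: 0.0002
2.325 [0.47606348 0.12736376 0.40460795] [ 3.14106401e+00 -7.78528642e-04  2.95044365e+00] 0.00024703396319249665 [-0.21572077  0.10431527]
```

View pics/t2.png

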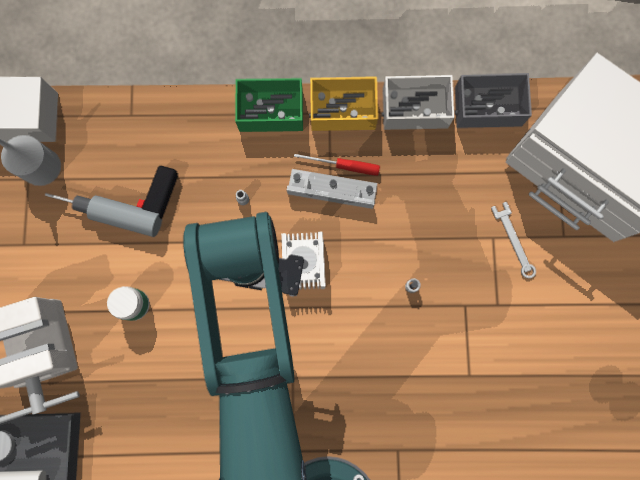

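View pics/w2.png

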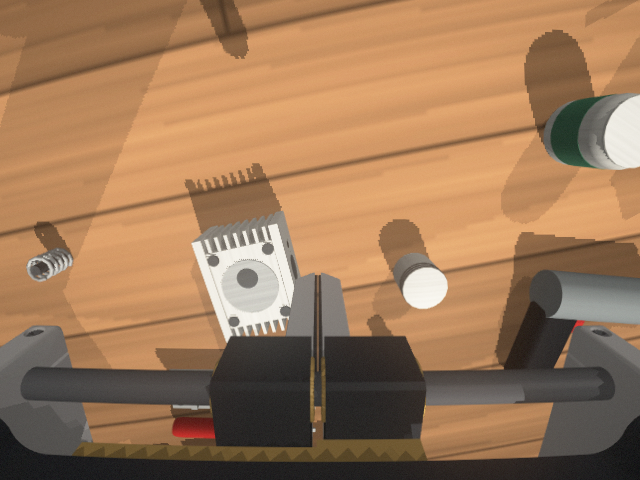

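```bash
python3 -m inch '[{"tx":0,"ty":0,"tz":5,"wx":0,"wy":0,"wz":0,"gripper":0},{"tx":0,"ty":0,"tz":5,"wx":0,"wy":0,"wz":0,"gripper":0},{"tx":0,"ty":0,"tz":5,"wx":0,"wy":0,"wz":0,"gripper":0},{"tx":0,"ty":0,"tz":2.8,"wx":0,"wy":0,"wz":0,"gripper":0},{"tx":0,"ty":0,"tz":1,"wx":0,"wy":0,"wz":0,"gripper":0},{"tx":0,"ty":0,"tz":0,"wx":0,"wy":0,"wz":0,"gripper":0},{"tx":-0.2,"ty":-1,"tz":0,"wx":0,"wy":0,"wz":0,"gripper":0},{"tx":-0.2,"ty":-1,"tz":0,"wx":0,"wy":0,"wz":0,"gripper":0},{"tx":-0.2,"ty":-0.8,"tz":0,"wx":0,"wy":0,"wz":0,"gripper":0},{"tx":-0.15,"ty":-0.8,"tz":0,"wx":0,"wy":0,"wz":0,"gripper":0},{"tx":-0.15,"ty":-0.8,"tz":0,"wx":0,"wy":0,"wz":0,"gripper":0},{"tx":-0.15,"ty":-0.8,"tz":0,"wx":0,"wy":0,"wz":0,"gripper":0},{"tx":-0.15,"ty":-0.8,"tz":0,"wx":0,"wy":0,"wz":0,"gripper":0},{"tx":-0.15,"ty":-0.8,"tz":0,"wx":0,"wy":0,"wz":0,"gripper":0},{"tx":0,"ty":0,"tz":0,"wx":0,"wy":0,"wz":0,"gripper":0}]'
cat > look.py <<'E'
import sys
from h import *
k=sys.argv[1]
s=read_state();print(s['t'],s['ee_pos'],s['eef_rot'],s['width'],fc(s['ee_pos']),s['wrist_force'])
m=camera_model('wrist');np.savez(f'm{k}.npz',**m)
cv2.imwrite(f'pics/w{k}.png',camera('wrist')); im=camera('top'); cv2.imwrite(f'pics/t{k}.png',im)
im=camera('side');crop(im,180,150,440,350,3,f's{k}.png')
E
python3 look.py 3
```

```text
t: 4.3
ee_pos: [0.4765, 0.0577, 0.2178]
eef_rot: [3.139, -0.0, 2.95]
wrist_force: [-2.3, 3.1, 3.8]
width: 0.0004
4.3 [0.47649756 0.05774246 0.21777178] [ 3.13910153e+00 -1.48766270e-04  2.94954093e+00] 0.0004245700114519142 [-0.20206646  0.03602964] [-2.26384595  3.06398665  3.81366627]
```

View pics/s3.png

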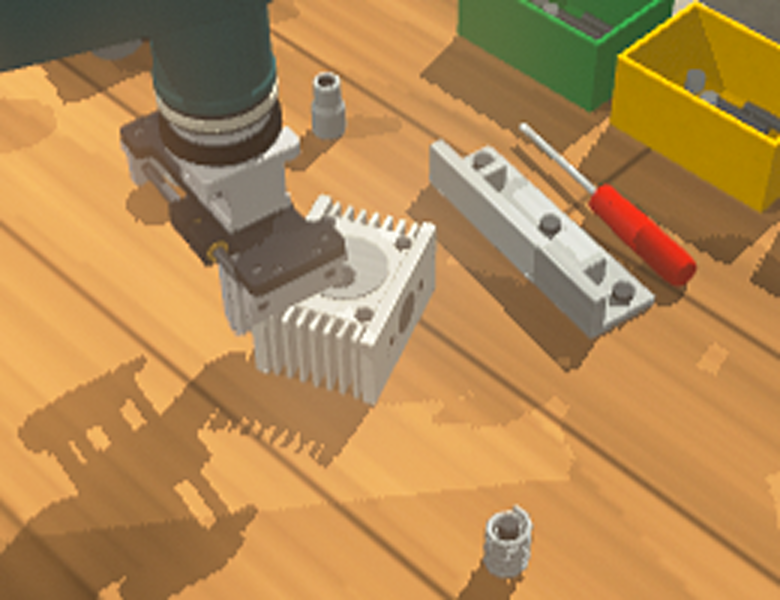

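View pics/w3.png

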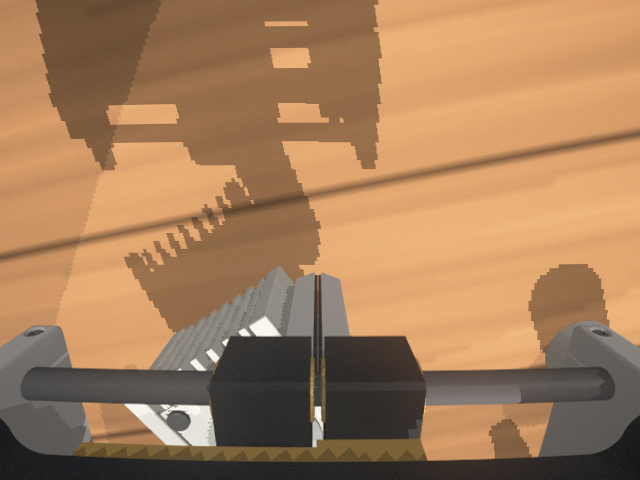

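View pics/t3.png

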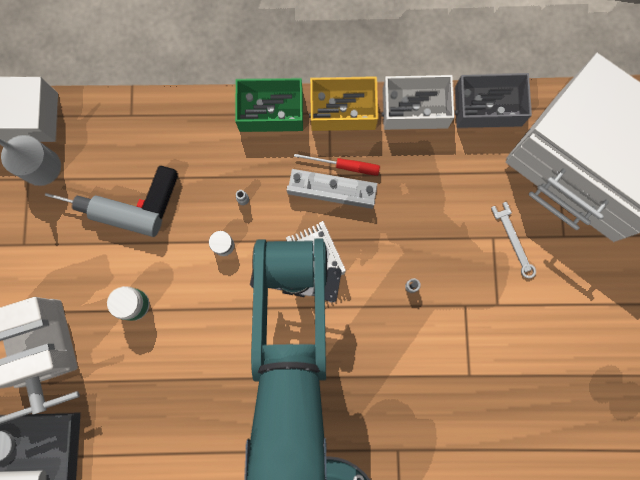

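Side view (3x crop): the head has turned about 25–28° counter-clockwise. The shut fingers bear on the left long face near its near end, at crop (240,290). Next I push on, with the direction bent towards the fence.

```bash
python3 -m inch '[{"tx":-0.55,"ty":-0.6,"tz":0,"wx":0,"wy":0,"wz":0,"gripper":0},{"tx":-0.55,"ty":-0.6,"tz":0,"wx":0,"wy":0,"wz":0,"gripper":0},{"tx":-0.6,"ty":-0.55,"tz":0,"wx":0,"wy":0,"wz":0,"gripper":0},{"tx":-0.6,"ty":-0.55,"tz":0,"wx":0,"wy":0,"wz":0,"gripper":0},{"tx":-0.6,"ty":-0.5,"tz":0,"wx":0,"wy":0,"wz":0,"gripper":0},{"tx":0,"ty":0,"tz":0,"wx":0,"wy":0,"wz":0,"gripper":0}]'; python3 look.py 4
```

```text
t: 5.2
ee_pos: [0.4991, 0.0245, 0.2161]
eef_rot: [-3.141, -0.003, 2.95]
wrist_force: [-3.5, 2.3, 2.6]
width: 0.0003
5.2 [0.49912296 0.02447199 0.2161305 ] [-3.14050736 -0.00338742  2.95041218] 0.00032524618355727697 [-0.17352693  0.00765685] [-3.49937248  2.3032503   2.64872808]
```

View pics/s4.png

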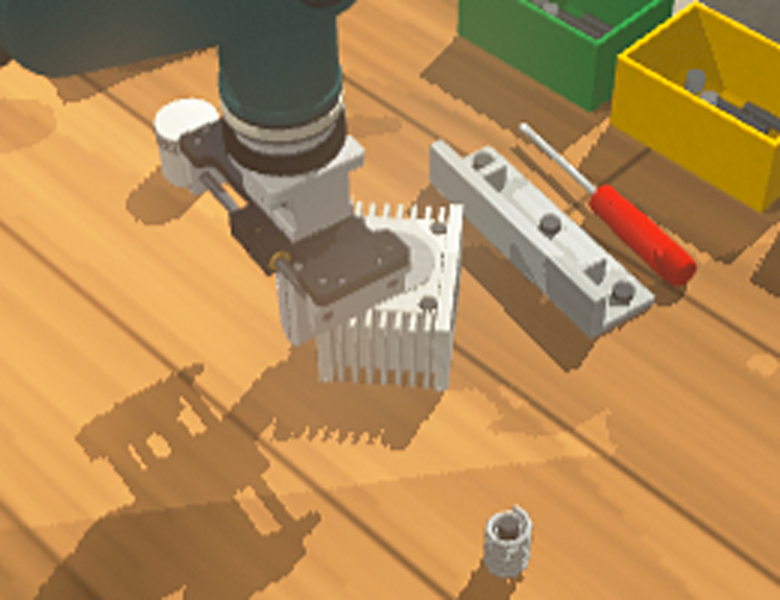

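View pics/t4.png

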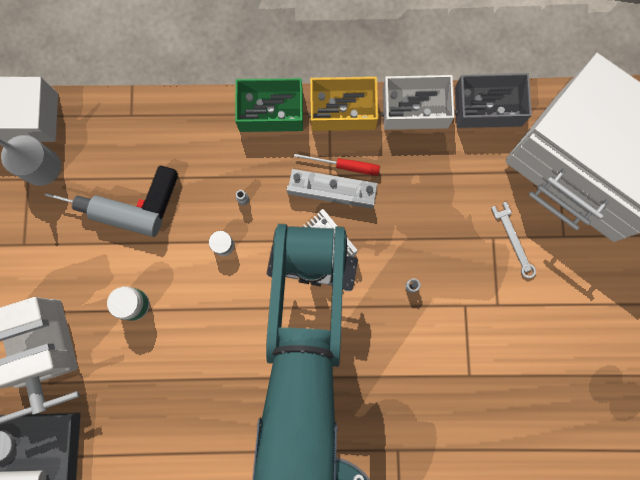

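Run:
```python
from h import *
P=w('side',np.array([(462,207),(450,310)])/3+[180,150],.064)
v=P[0]-P[1];print(P,np.linalg.norm(v),np.degrees(np.arctan2(v[1],v[0])))
v/=np.linalg.norm(v); nl=np.array([-v[1],v[0]])
c=P.mean(0)[:2]+nl*.045;print('centre',c,fc(c))
```

```text
[[ 6.37372078e-01  1.54136163e-04  6.40000000e-02]
 [ 5.59584588e-01 -6.16023447e-02  6.40000000e-02]] 0.09932148044279879 38.446509456370556
centre [0.57049807 0.0045194 ] [-0.09964559  0.00162468]
```

```bash
cat > ov.py <<'E'
import sys
from h import *
# ov.py k x y yawdeg : overlay head box on side picture
k=sys.argv[1];x,y,a=map(float,sys.argv[2:5]);a=np.radians(a)
im=cv2.imread(f'pics/s{k}.png')
def draw(P,col):
    q=((proj('side',P)-[180,150]+.5)*3).round().astype(int)
    for i,j in [(0,1),(1,2),(2,3),(3,0),(4,5),(5,6),(6,7),(7,4),(0,4),(1,5),(2,6),(3,7)]: cv2.line(im,tuple(map(int,q[i])),tuple(map(int,q[j])),col,1)
B=[(x+sx*np.cos(a)-sy*np.sin(a),y+sx*np.sin(a)+sy*np.cos(a),z) for z in (0,.064) for sx,sy in [(-.045,-.06),(.045,-.06),(.045,.06),(-.045,.06)]]
draw(B,(0,0,255))
F=[tuple(FO+n*e1+d*e2)+(z,) for z in (0,.04) for e1,e2 in [(0,-.1),(.06,-.1),(.06,.1),(0,.1)]]
draw(F,(255,0,0))
cv2.imwrite(f'pics/o{k}_{int(abs(np.degrees(a)*10))}.png',im)
print(fc([x,y]),'corners',fc(np.array(B)[:4]).round(4).tolist())
E
python3 ov.py 4 0.565 0.012 -48
```

```text
[-0.106466  0.007926] corners [[-0.1785, -0.0129], [-0.1067, -0.0671], [-0.0344, 0.0287], [-0.1062, 0.0829]]
```

```bash
ls -t pics | head -1
```

```text
o4_480.png
```

View pics/o4_480.png

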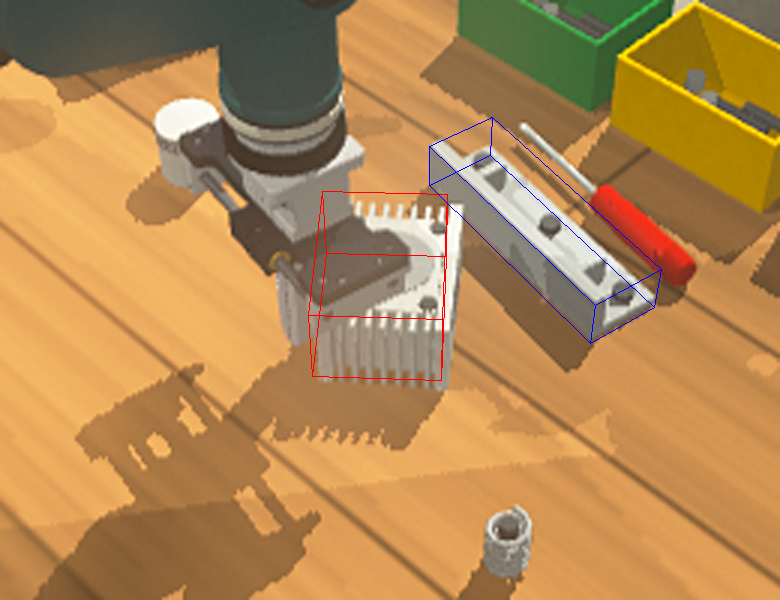

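```bash
python3 ov.py 4 0.5655 0.0035 -49.5
```

```text
[-0.10436  -0.000326] corners [[-0.177, -0.0192], [-0.1066, -0.0753], [-0.0318, 0.0186], [-0.1022, 0.0747]]
```

View pics/o4_495.png

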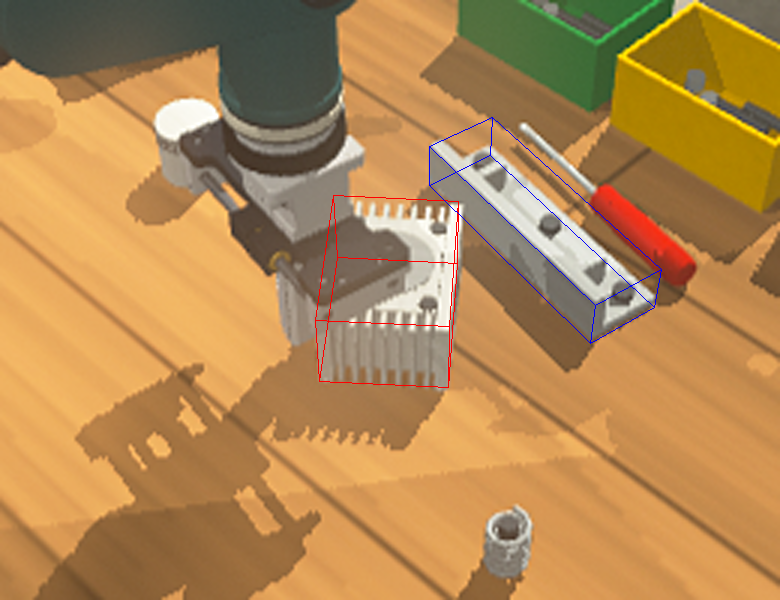

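The overlay fits: head centre is 104 mm from the fence and centred along it, with 38° still to turn. I'll continue along the arc.

```bash
python3 -m inch '[{"tx":-0.55,"ty":-0.6,"tz":0,"wx":0,"wy":0,"wz":0,"gripper":0},{"tx":-0.55,"ty":-0.6,"tz":0,"wx":0,"wy":0,"wz":0,"gripper":0},{"tx":-0.6,"ty":-0.5,"tz":0,"wx":0,"wy":0,"wz":0,"gripper":0},{"tx":-0.65,"ty":-0.5,"tz":0,"wx":0,"wy":0,"wz":0,"gripper":0},{"tx":-0.65,"ty":-0.4,"tz":0,"wx":0,"wy":0,"wz":0,"gripper":0},{"tx":0,"ty":0,"tz":0,"wx":0,"wy":0,"wz":0,"gripper":0}]'; python3 look.py 5; python3 ov.py 5 .585 -.011 -30
```

```text
t: 6.1
ee_pos: [0.5242, -0.0069, 0.216]
eef_rot: [-3.14, -0.001, 2.95]
wrist_force: [-2.5, 0.1, -0.7]
width: 0.0005
6.1 [ 0.52417418 -0.00691797  0.21603769] [-3.14012735e+00 -8.73217565e-04  2.95041312e+00] 0.0004535071737720864 [-0.14296255 -0.01840835] [-2.46461315  0.13838426 -0.73076135]
[-0.082456 -0.01086 ] corners [[-0.1446, -0.0529], [-0.0595, -0.0823], [-0.0203, 0.0312], [-0.1054, 0.0606]]
```

```bash
mv pics/o5_299.png pics/o5_a.png;ls -t pics|head -2
```

```text
o5_a.png
s5.png
```

View pics/o5_a.png

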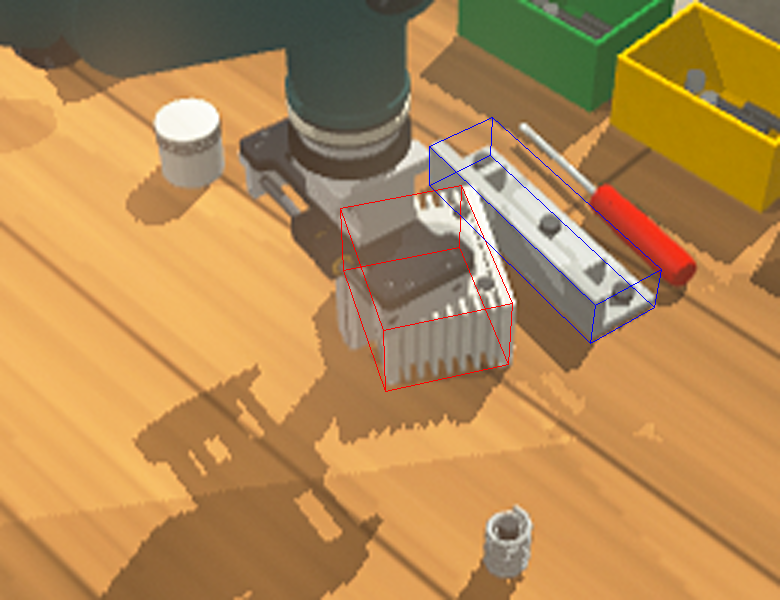

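Overlay on the side view matches: head 19° short of square, centre about 81 mm from the fence. I'll back off, open the fingers part-way and square it with both.

```bash
python3 -m inch '[{"tx":2.5,"ty":0,"tz":0,"wx":0,"wy":0,"wz":0,"gripper":0},{"tx":2.5,"ty":0.6,"tz":0,"wx":0,"wy":0,"wz":0,"gripper":0.6},{"tx":0,"ty":0,"tz":0,"wx":0,"wy":0,"wz":0,"gripper":0.6},{"tx":0,"ty":0,"tz":0,"wx":0,"wy":0,"wz":0,"gripper":0.6},{"tx":0,"ty":0,"tz":0,"wx":0,"wy":0,"wz":0,"gripper":0.6},{"tx":0,"ty":0,"tz":0,"wx":0,"wy":0,"wz":0,"gripper":0.6},{"tx":0,"ty":0,"tz":0,"wx":0,"wy":0,"wz":0,"gripper":0.6}]'; python3 look.py 6; python3 ov.py 6 .5855 -.01 -30; mv pics/o6_299.png pics/o6_a.png
```

```text
t: 7.12
ee_pos: [0.4766, 0.0089, 0.2166]
eef_rot: [3.142, 0.0, 2.951]
wrist_force: [0.5, -0.4, -0.7]
width: 0.0549
7.125 [0.4766482  0.00892096 0.21660359] [3.14152885e+00 9.30331589e-05 2.95058584e+00] 0.05494022094384388 [-0.19264245 -0.01188446] [ 0.4659189  -0.35127014 -0.74593731]
[-0.082155 -0.009783] corners [[-0.1443, -0.0518], [-0.0592, -0.0812], [-0.02, 0.0323], [-0.1051, 0.0616]]
```

View pics/o6_a.png

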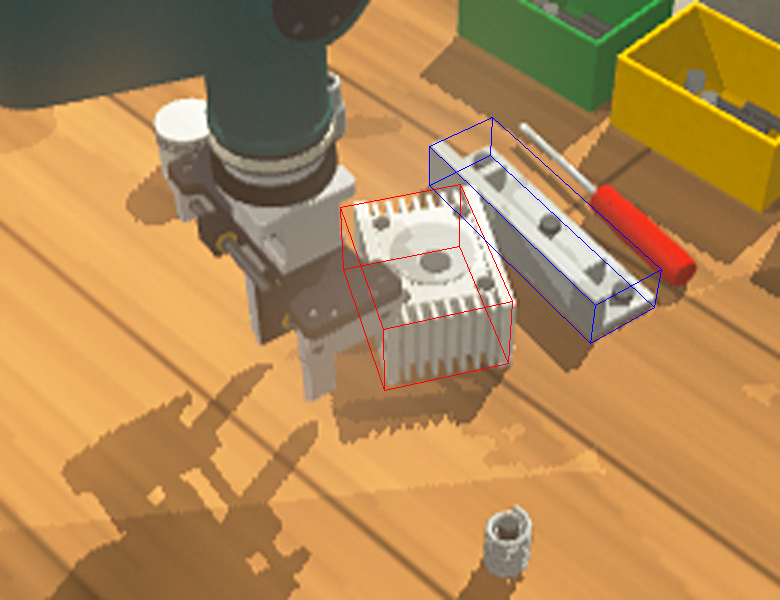

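View pics/w6.png

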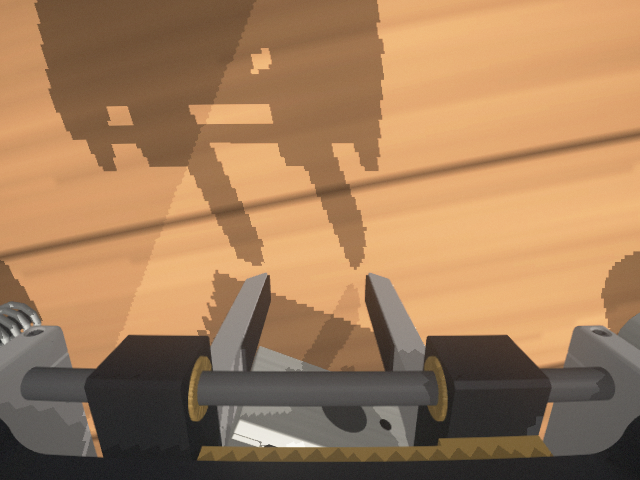

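The side view confirms the pose (19° off), with both fingers behind the robot-side face. Pushing towards the fence.

```bash
python3 -m inch '[{"tx":-1.5,"ty":0,"tz":0,"wx":0,"wy":0,"wz":0,"gripper":0.6},{"tx":-1.5,"ty":0,"tz":0,"wx":0,"wy":0,"wz":0,"gripper":0.6},{"tx":-0.7,"ty":0,"tz":0,"wx":0,"wy":0,"wz":0,"gripper":0.6},{"tx":-0.6,"ty":0,"tz":0,"wx":0,"wy":0,"wz":0,"gripper":0.6},{"tx":-0.6,"ty":0,"tz":0,"wx":0,"wy":0,"wz":0,"gripper":0.6},{"tx":-0.6,"ty":0,"tz":0,"wx":0,"wy":0,"wz":0,"gripper":0.6},{"tx":-0.6,"ty":0,"tz":0,"wx":0,"wy":0,"wz":0,"gripper":0.6},{"tx":-0.6,"ty":0,"tz":0,"wx":0,"wy":0,"wz":0,"gripper":0.6},{"tx":-0.6,"ty":0,"tz":0,"wx":0,"wy":0,"wz":0,"gripper":0.6},{"tx":-0.6,"ty":0,"tz":0,"wx":0,"wy":0,"wz":0,"gripper":0.6},{"tx":0,"ty":0,"tz":0,"wx":0,"wy":0,"wz":0,"gripper":0.6}]'; python3 look.py 7; python3 ov.py 7 .604 -.02 -11.5; ls -t pics | head -1
```

```text
t: 8.65
ee_pos: [0.5525, -0.0067, 0.2157]
eef_rot: [-3.139, -0.007, 2.95]
wrist_force: [-5.2, -2.2, 0.8]
width: 0.0566
8.65 [ 0.55245583 -0.00670752  0.21568935] [-3.13917069 -0.00658096  2.94958144] 0.05658107428152428 [-0.11522995 -0.01282817] [-5.17007107 -2.15798351  0.83539018]
[-0.062088 -0.016088] corners [[-0.1077, -0.0757], [-0.0177, -0.0765], [-0.0165, 0.0435], [-0.1065, 0.0444]]
o7_115.png
```

```bash
cp pics/o7_11*.png pics/o7_a.png
```

```text
(no output)
```

View pics/o7_a.png

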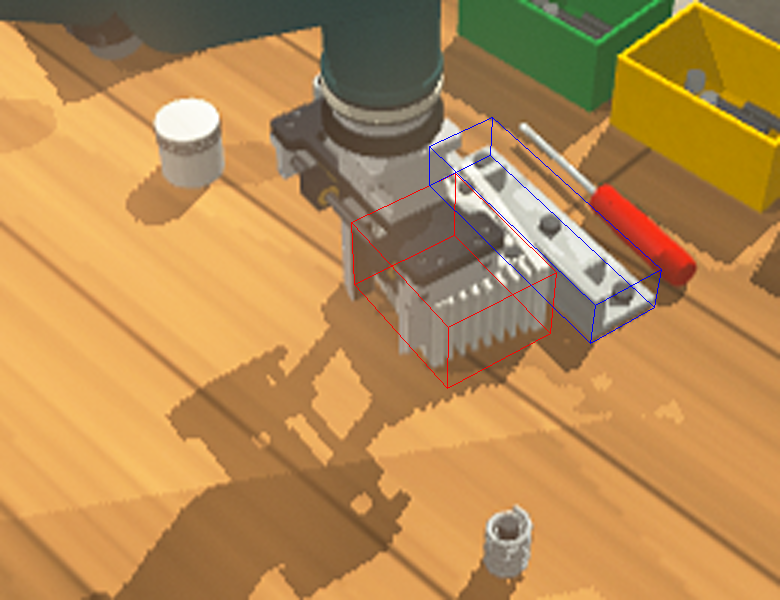

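Head is squared or nearly so, its near-right bottom edge seen about 8 px left of my guess. Next is the final slow push home.

```bash
python3 -m inch '[{"tx":-0.5,"ty":0,"tz":0,"wx":0,"wy":0,"wz":0,"gripper":0.6},{"tx":-0.5,"ty":0,"tz":0,"wx":0,"wy":0,"wz":0,"gripper":0.6},{"tx":-0.3,"ty":0,"tz":0,"wx":0,"wy":0,"wz":0,"gripper":0.6},{"tx":-0.3,"ty":0,"tz":0,"wx":0,"wy":0,"wz":0,"gripper":0.6},{"tx":-0.2,"ty":0,"tz":0,"wx":0,"wy":0,"wz":0,"gripper":0.6},{"tx":0,"ty":0,"tz":0,"wx":0,"wy":0,"wz":0,"gripper":0.6}]'; python3 look.py 8; python3 ov.py 8 .623 -.0145 -11.1;  cp pics/o8_11*.png pics/o8_a.png
```

```text
t: 9.55
ee_pos: [0.5697, -0.0091, 0.2161]
eef_rot: [-3.141, -0.009, 2.951]
wrist_force: [-13.1, -1.9, 4.5]
width: 0.0564
9.55 [ 0.56974965 -0.00914732  0.21612139] [-3.14051533 -0.00869219  2.95140219] 0.05640146173735053 [-0.09778385 -0.01193823] [-13.09236672  -1.92842979   4.48205307]
[-0.044475 -0.007077] corners [[-0.0896, -0.067], [0.0004, -0.0672], [0.0007, 0.0528], [-0.0893, 0.0531]]
```

View pics/o8_a.png

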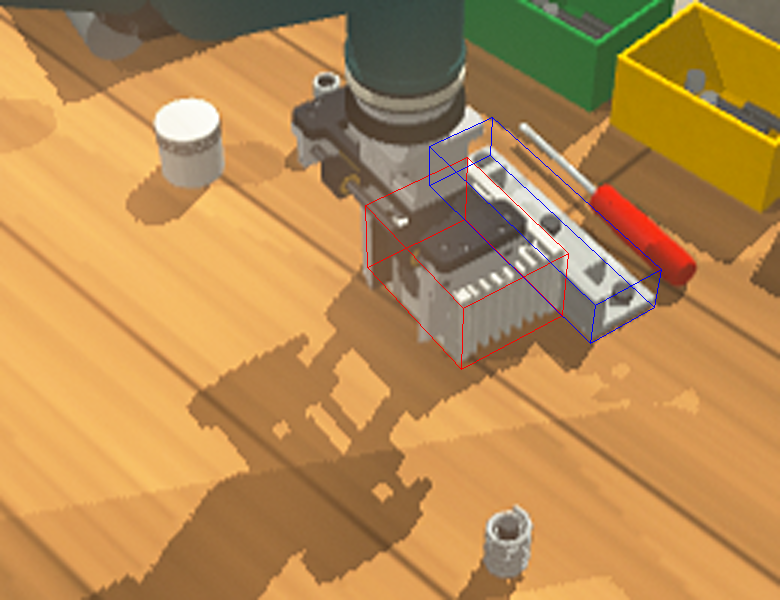

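Contact: 13 N, with the fingers where the 90 mm depth predicts. I'll add a small extra press, then back straight off, rise clear and look.

```bash
python3 -m inch '[{"tx":-0.2,"ty":0,"tz":0,"wx":0,"wy":0,"wz":0,"gripper":0.6},{"tx":-0.1,"ty":0,"tz":0,"wx":0,"wy":0,"wz":0,"gripper":0.6},{"tx":0,"ty":0,"tz":0,"wx":0,"wy":0,"wz":0,"gripper":0.6},{"tx":0,"ty":0,"tz":0,"wx":0,"wy":0,"wz":0,"gripper":0.6}]'; python3 -m inch '[{"tx":0.4,"ty":0,"tz":0,"wx":0,"wy":0,"wz":0,"gripper":0.6},{"tx":0.6,"ty":0,"tz":0,"wx":0,"wy":0,"wz":0,"gripper":0.6},{"tx":2,"ty":0,"tz":0,"wx":0,"wy":0,"wz":0,"gripper":0.6},{"tx":4,"ty":0,"tz":0,"wx":0,"wy":0,"wz":0,"gripper":0.6},{"tx":4,"ty":0,"tz":0,"wx":0,"wy":0,"wz":0,"gripper":0.6},{"tx":4,"ty":0,"tz":-2,"wx":0,"wy":0,"wz":0,"gripper":0.6},{"tx":4,"ty":0,"tz":-4,"wx":0,"wy":0,"wz":0,"gripper":0.6},{"tx":3,"ty":0,"tz":-5,"wx":0,"wy":0,"wz":0,"gripper":0.6},{"tx":0,"ty":0,"tz":-5,"wx":0,"wy":0,"wz":0,"gripper":0.6},{"tx":0,"ty":0,"tz":0,"wx":0,"wy":0,"wz":0,"gripper":0.6},{"tx":0,"ty":0,"tz":0,"wx":0,"wy":0,"wz":0,"gripper":0.6},{"tx":0,"ty":0,"tz":0,"wx":0,"wy":0,"wz":0,"gripper":0.6},{"tx":0,"ty":0,"tz":0,"wx":0,"wy":0,"wz":0,"gripper":0.6}]'; python3 look.py 9; python3 ov.py 9 .623 -.0145 -11.1;  cp pics/o9_11*.png pics/o9_a.png
python3 - <<'E'
from h import *
crop(cv2.imread('pics/t9.png'),190,140,440,315,3.2,'c9.png')
E
```

```text
t: 10.2
ee_pos: [0.5709, -0.0093, 0.2161]
eef_rot: [-3.14, -0.016, 2.952]
wrist_force: [-20.5, -0.6, 9.8]
width: 0.0562
t: 11.82
ee_pos: [0.3586, 0.0318, 0.3752]
eef_rot: [-3.141, -0.003, 2.951]
wrist_force: [0.5, 0.3, -0.2]
width: 0.0562
11.825 [0.35855632 0.03182791 0.3752443 ] [-3.14149339e+00 -2.69403069e-03  2.95077858e+00] 0.056242413074511256 [-0.312961  -0.0118273] [ 0.5326554   0.30370345 -0.23973056]
[-0.044475 -0.007077] corners [[-0.0896, -0.067], [0.0004, -0.0672], [0.0007, 0.0528], [-0.0893, 0.0531]]
```

View pics/o9_a.png

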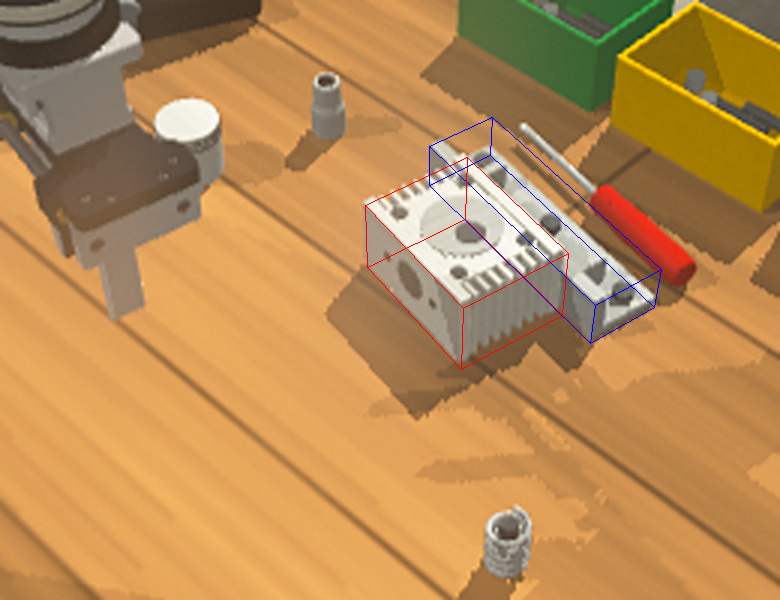

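View pics/c9.png

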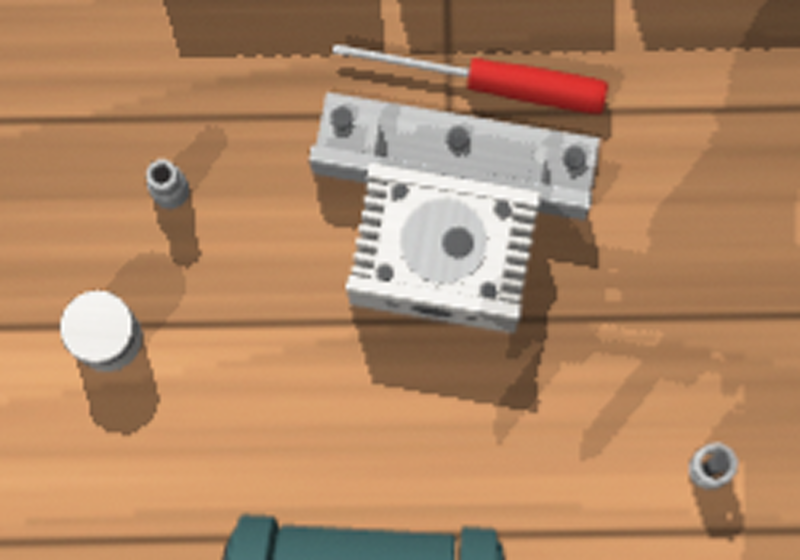

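View pics/w9.png

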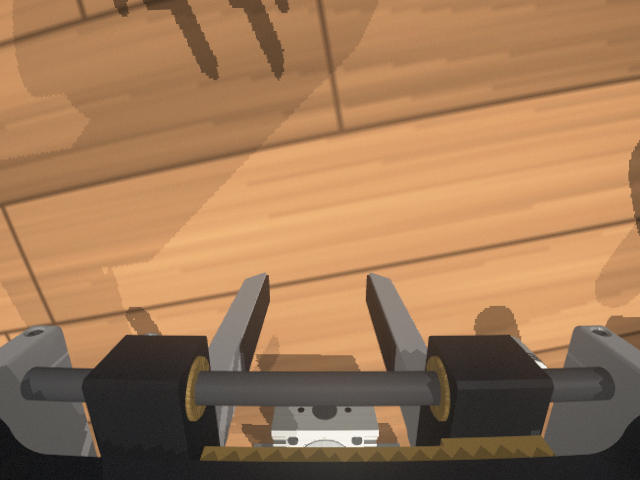

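Run:
```python
from h import *
im=cv2.imread('pics/t9.png'); c=im[180:252,285:385]
cv2.imwrite('pics/z9.png',cv2.resize(c,None,fx=8,fy=8,interpolation=cv2.INTER_NEAREST))
```

```text
(no output)
```

View pics/z9.png

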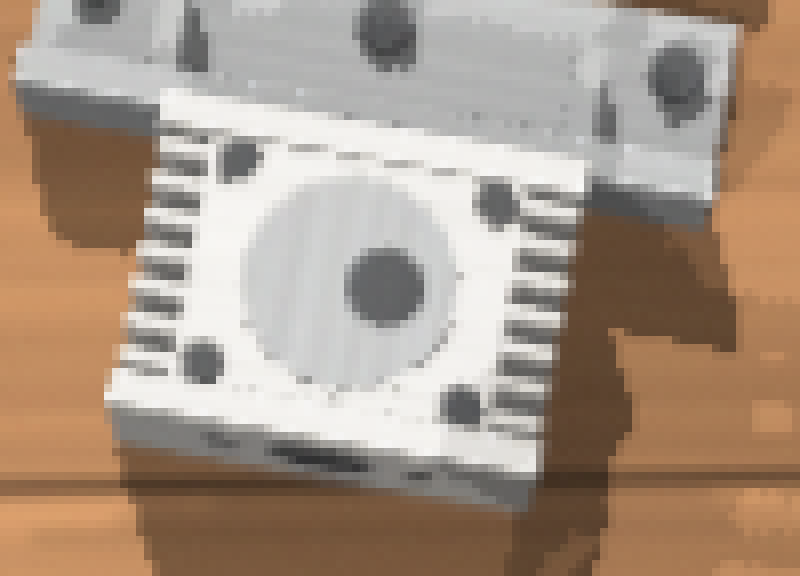

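In the zoom, the head's edges (9.6° in the image) run parallel to the fence edge (9.8°). The far face touches the fence with fence showing past both ends, and the neighbours have not moved.

```bash
python3 -c "
from station import *
print(finish_job())"
```

```text
the job is handed in; nothing more can be done
None
```

The head now stands with one of its smooth long faces flat against the fence, and I handed the job in at about 12 s.

- **Turning:** With the fingers shut, I pushed the near corner of the left long face. This turned the head about 60° counter-clockwise as it moved towards the fence.
- **Squaring:** I then pushed that same face with the fingers part open. This took out the last 19° and pressed the head home at about 20 N. I backed straight off and rose clear.

**Final checks, after the fingers were clear:**
- **Squareness:** In the top view the head's edges run parallel to the fence to about 0.2°.
- **Seating:** The side-view overlay puts the face at the fence line, to within the roughly 2 mm calibration. The contact line itself was hidden in every view, so the flush fit also rests on the fingers stopping where the 90 mm depth predicts and on the firm press.
- **Backing:** The face spans about −67 to +53 mm along the fence, which reaches ±100 mm, so nothing hangs past its ends.
- **Surroundings:** The piston, socket, spring and screwdriver sit at the same pixels as before. I did not recheck the wrench, grease can or drill in the last pictures, but the fingers only passed high near the grease can.
- **Robot:** The force on the tool was back to about zero.

One move call was refused because its rows lacked some keys, and nothing moved. No check failed or disagreed.

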